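Click the board tester to the green preset and start it

ROBOT

A 6-joint arm with a two-finger parallel gripper is mounted at the origin on the work surface. World frame = base frame: x ahead of the robot, y to its left, z up, the work surface at z = 0. Lengths are in m, angles in rad, forces in N, time in s.
With the tool pointing down it reaches from about 0.375 to 0.925 m from the base axis. Payload 5.7 kg.
Tool frame: the origin (TCP) lies midway between the tips of the shut fingers; the grasp point (between the pads) lies arm.grip_depth behind it (arm.grip_depth is the distance from the TCP to the grasp point, in m); z points along the fingers, y is the line along which they close (so a half turn about z gives the same grasp; the last joint's range is limited). The gripper opens to 85 mm and grips with 20 to 120 N. Pads are 22 mm wide; open, the fingers measure 114 mm over their backs; the gripper's body (76 mm by 85 mm) begins 54 mm behind the grasp point. The pads swing forward as they close: fully open they stand 13 mm farther back than shut.
Start: joints at [-1.396, 0.359, 1.51, -0, 1.272, -0.115], TCP at [0.171, -0.575, 0.231] pointing down, gripper open.
Joint ranges: [-2.97, 2.97], [-1.01, 2.36], [0.21, 2.38], [-0.96, 4.11], [0.2, 2.71], [-2.98, 2.98]. Speed limits (rad/s): [2.39, 2.39, 3.14, 3.14, 3.14, 3.14].

INTERFACE

Orientations are given as [roll, pitch, yaw] about the fixed x, y, z axes, in that order (R = Rz(yaw) Ry(pitch) Rx(roll)).
In Python, from bench import status, read_camera, camera_model, ticket, silhouettes, landmark_of, arm gives the robot as it stands. The module is installed in compiled form; this text tells all that it offers.
- The arm moves only by the shell command python3 -m handwheel 'ROWS' [FORCE]. ROWS is JSON, a list of rows, each an object with "delta_pos": the shift along the tool's x, y, z in units of 0.1 m (1.0 is 0.1 m), a list of three; "roll": the turn about the tool's z in units of pi/2 rad (1.0 is pi/2 rad); "grip": the closure, from -1 (fully open) to 1 (shut). In form: [{"delta_pos": [x, y, z], "roll": roll, "grip": grip}, ...]. A call has 1 to 12 rows; each row is the pose to reach, as a shift and turn from the pose commanded when the call began, along the tool's axes at that moment; what a row does not reach only later rows make up. A row lasts 1/10 s, in which the tool goes at most 50 mm and 8.59 degrees, less where a joint would pass 70% of its speed; a pose out of reach is approached as far as the arm can. A call with a number of a shift or a turn outside -1 to 1 is refused whole. A call with a gripper value outside its range is refused whole. The fingers move at their own pace and stop on an object; FORCE is the grip in N (left out, the last holds). Time passes only in rows, so rows that repeat a pose let the fingers close. It gives the time, the measured TCP pose, the force, the opening and the grip force at its end, in the units of the state.
- status.get_obs(): the state, without advancing time (a new reading comes with each control period).
- read_camera(name): name is "side" or "top"; returns the picture (384x512x3 uint8, blue, green, red); there is no depth.
- camera_model(name): a dict with "fx", "fy", "cx", "cy" (pixels), "pose" (4x4, takes a point from camera to world coordinates). Camera axes: x right, y down, z forward; pixel columns grow to the right and rows downward; lengths in m; the calibration is good to about 2 mm. A picture is of the moment at which its call begins. camera_model takes no time and is no camera call.
- ticket.job_done(): hands the job in; it is judged then, once.
Trained networks look in the newest picture that a camera, given by its name, has taken for a name from the list of things; names that differ only in an ending like _2 or _b are one class to them, and where a whole thing is asked for, a point or a joint stands for the part that bears it (a point fixed in the world has none). Each returns a list of dicts, best first, with "p" (0 to 1); they miss things now and then, are a little off and sometimes report something else, mostly with a low value. They report only what shows in the picture. A call takes as long as a camera call.
- silhouettes(name, camera): "mask" (384x512 bool, what is visible of it) and "rect" ([left, top, right, bottom] in pixels, round what is visible of it).
- landmark_of(name, camera): "position" ([column, row] in pixels: a listed point, or the origin of a listed thing).
The state is a dict: "clock": time; "joint_pos": joint angles; "dq": joint speeds; "joint_torque": joint torques, N m; "tcp_pos": TCP position; "tool_rot": TCP orientation; "ft_force": force on the tool from outside, world axes, zero at the start; "wrist_torque": the same for the moment, N m; "grip_width": opening from 0.0 (shut) to 1.0 (fully open); "grip_force": force on a finger pad.
Only numpy, scipy, OpenCV 4.12 (cv2) and the standard library are available. Lean on these libraries where they do the work, as an engineer would, in place of code of your own. Each camera call takes 0.05 s, during which the arm holds its last target. There are 200 camera calls.

TASK

Push the black selector on the board tester round with a fingertip, click by click, until it rests pointing at the green tab; then press the red start button right down with a fingertip and let it come up. Do not grip the selector or force it, do not press start before the selector is set, and leave the things lying around where they are.

Things in the scene. Friction and masses are not known exactly. Their poses are not given: they have to be found in the camera images.
- tester: light grey board-test console, 240 mm (its x) by 360 mm (its y), fixed to the desk; its flat top, the control face, is 70 mm above the desk. Origin under its centre at desk level; its x axis points away from the robot at yaw 0.
- dial_center (a point): point on the upright turning axis of the black selector, level with the console's top face (70 mm above the desk). In the console's frame: x 0, y +75 mm. Its round grey foot: radius 34 mm up to 4 mm and radius 27 mm up to 14 mm above the top face. On the foot stands the fin (see pointer_tip).
- pointer_tip (a point): top corner of the selector's pointing end, 46 mm from its axis, 41 mm above the top face. The selector's upright black fin spans 13 to 41 mm above the top face, is 10 mm thick (6 mm in its last 7 mm) and runs from 13 mm behind the axis to 46 mm ahead of it; white line on the front part of its top edge. It points from the axis to this point.
- selector (a joint): selector angle (rad): 0 with the fin along the console's +x, growing anticlockwise seen from above. Clicks into a rest every pi/6 (0, +-pi/6, +-pi/3..), stops at +-2.35. Between rests it needs up to 0.09 N m (3 N at 32 mm from the axis); past half-way it snaps on to the next rest and stays there. Starts at rest at -pi/6, 0 or +pi/6.
- start (a joint): travel of the start button (m): 0 up, 0.006 fully down; springs back up by itself; about 5 N fully down. It counts as pressed beyond 0.004.
- start_top (a point): centre of the top of the round red start button (32 mm across) when up, 18 mm above the console's top face, on a black collar 48 mm across and 12 mm high. In the console's frame: x -50 mm, y -105 mm.
- tab_black: black preset tab, a fixed round stud 18 mm across and 6 mm high on the console's top face (origin under its centre), 64 mm from the selector's axis, at one of the six rest positions +-60, +-90 and +-120 degrees; which colour sits where changes.
- tab_red: red preset tab, a fixed round stud 18 mm across and 6 mm high on the console's top face (origin under its centre), 64 mm from the selector's axis, at one of the six rest positions +-60, +-90 and +-120 degrees; which colour sits where changes.
- tab_yellow: yellow preset tab, a fixed round stud 18 mm across and 6 mm high on the console's top face (origin under its centre), 64 mm from the selector's axis, at one of the six rest positions +-60, +-90 and +-120 degrees; which colour sits where changes.
- tab_blue: blue preset tab, a fixed round stud 18 mm across and 6 mm high on the console's top face (origin under its centre), 64 mm from the selector's axis, at one of the six rest positions +-60, +-90 and +-120 degrees; which colour sits where changes.
- tab_green: green preset tab, a fixed round stud 18 mm across and 6 mm high on the console's top face (origin under its centre), 64 mm from the selector's axis, at one of the six rest positions +-60, +-90 and +-120 degrees; which colour sits where changes.
- tab_orange: orange preset tab, a fixed round stud 18 mm across and 6 mm high on the console's top face (origin under its centre), 64 mm from the selector's axis, at one of the six rest positions +-60, +-90 and +-120 degrees; which colour sits where changes.
- pcb: bare green circuit board 65 x 85 mm, 14 mm high with its parts, lying on the console beside the start button; loose, to be left alone. Origin under its centre.
- router: white plastic box 95 x 95 x 32 mm, left of the console; loose, to be left alone. Origin under its centre.
- solder: small metal spool 52 mm across, 34 mm high, right of the console; loose, to be left alone. Origin under its centre.
- flux: small jar with yellow cap 48 mm across, 55 mm high, right of the console; loose, to be left alone. Origin under its centre.
- driver: screwdriver with orange handle, 170 mm long, 26 mm high, lying between robot and console; loose, to be left alone. Origin under its centre.
- parts_tray: blue divided tray 70 x 110 x 25 mm behind the console; loose, to be left alone. Origin under its centre.
- logger: black box with green window 55 x 75 x 22 mm, left of the console; loose, to be left alone. Origin under its centre.

How it is judged:
By the outcome, as a careful person would: the job done as asked, in the order asked, and still so for the second after the job is handed in, with the robot touching nothing.
It also fails if it takes over 48 s, if anything falls off the work surface, if the arm or the gripper's body presses on something with over 40 N, if the wrist force passes 120 N, or if a joint passes its speed limit or range.

## Working session

There is one attempt and no reset: what is moved stays moved. The work goes in short steps, Python scripts to look and compute and a shell command to move; the robot and the scene stay as the last step left them, time stands still between calls to the robot, and variables do not carry over. Pictures are saved under pics/ and viewed, at most 10 in all, crops included, and the job is handed in when it is done.

```bash
mkdir -p pics; cat > h.py <<'E'
import numpy as np,cv2
from bench import *
def ray(cam,px,z):
    m=camera_model(cam);P=np.array(m["pose"])
    d=P[:3,:3]@np.array([(px[0]-m["cx"])/m["fx"],(px[1]-m["cy"])/m["fy"],1.]);o=P[:3,3]
    return o+d*(z-o[2])/d[2]
def lm(n,cam,z):
    r=landmark_of(n,cam)
    return [(np.round(q["position"],1).tolist(),round(q["p"],2),np.round(ray(cam,q["position"],z)[:2],4).tolist()) for q in r[:2]]
E
python3 - <<'E'
from h import *
o=status.get_obs();print({k:np.round(v,3).tolist() for k,v in o.items()})
for c in("top","side"):
    cv2.imwrite(f"pics/{c}0.png",read_camera(c))
    for n,z in [("tester",0),("dial_center",.07),("pointer_tip",.111),("start_top",.088)]+[("tab_"+k,.07) for k in "black red yellow blue green orange".split()]: print(c,n,lm(n,c,z))
print(arm.grip_depth)
E
```

```text
{'clock': 0.0, 'joint_pos': [-1.396, 0.359, 1.511, -0.0, 1.272, -0.115], 'dq': [0.001, -0.001, 0.001, 0.002, -0.001, -0.001], 'joint_torque': [0.001, -52.762, -27.862, -0.001, 0.013, 0.0], 'tcp_pos': [0.171, -0.574, 0.23], 'tool_rot': [-3.14, -0.0, 0.29], 'ft_force': [-0.31, 0.028, 0.966], 'wrist_torque': [-0.056, -0.007, 0.017], 'grip_force': 0.0, 'grip_width': 1.001}
top tester [([320.3, 203.4], 0.57, [0.5366, -0.0954])]
top dial_center [([284.9, 201.6], 0.81, [0.5385, -0.011])]
top pointer_tip [([288.9, 179.5], 0.73, [0.5817, -0.0188]), ([258.2, 181.2], 0.64, [0.5796, 0.0448])]
top start_top [([374.8, 227.3], 0.62, [0.48, -0.1964])]
top tab_black [([321.1, 124.8], 0.68, [0.705, -0.0941]), ([314.2, 185.3], 0.45, [0.5725, -0.075])]
top tab_red [([320.1, 123.5], 0.67, [0.708, -0.092]), ([260.7, 180.8], 0.52, [0.5847, 0.0404])]
top tab_yellow [([316.0, 217.2], 0.44, [0.5037, -0.0768])]
top tab_blue [([264.3, 210.7], 0.59, [0.5197, 0.0338])]
top tab_green [([374.5, 180.0], 0.64, [0.5812, -0.2047]), ([257.3, 195.2], 0.5, [0.5535, 0.0483])]
top tab_orange [([316.3, 200.0], 0.54, [0.5406, -0.0785]), ([289.7, 175.6], 0.19, [0.5947, -0.0227])]
side tester [([286.9, 211.1], 0.72, [0.5317, -0.0909])]
side dial_center [([277.1, 201.8], 0.87, [0.5397, -0.0216])]
side pointer_tip [([258.9, 187.8], 0.91, [0.59, -0.0118])]
side start_top [([314.2, 169.0], 0.37, [0.4848, -0.2261])]
side tab_black [([339.7, 230.5], 0.59, [0.3473, 0.0602])]
side tab_red [([258.0, 211.8], 0.4, [0.5712, 0.0456]), ([279.2, 214.1], 0.24, [0.5135, 0.0377])]
side tab_yellow [([292.5, 196.5], 0.58, [0.5075, -0.0646])]
side tab_blue [([276.2, 216.1], 0.58, [0.5178, 0.0497])]
side tab_green [([232.0, 198.1], 0.74, [0.669, 0.0011]), ([269.2, 214.9], 0.55, [0.5374, 0.0503])]
side tab_orange [([287.4, 192.9], 0.46, [0.5278, -0.0801])]
0.0187
```

View pics/top0.png

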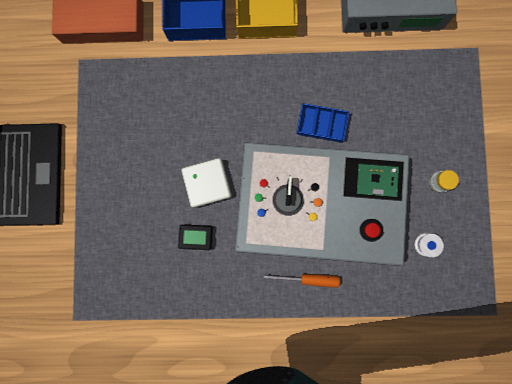

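View pics/side0.png

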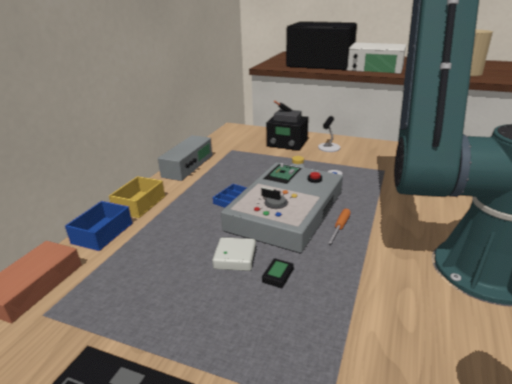

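The top view shows the selector at about (288,200), pointing up to about (291,178), which is roughly 0. Red, green and blue are on its left at (264,183), (259,198) and (262,212). Black, orange and yellow are on its right, and the red start button is at (373,230). Green therefore looks like +90°. Next I'll fit the console pose from the colour blobs.

```bash
cat > fit.py <<'E'
from h import *
from scipy.optimize import least_squares
im=read_camera("top");hsv=cv2.cvtColor(im,cv2.COLOR_BGR2HSV)
m=camera_model("top");T=np.linalg.inv(np.array(m["pose"]))
def proj(p):
    q=T[:3,:3]@p+T[:3,3];return np.array([m["fx"]*q[0]/q[2]+m["cx"],m["fy"]*q[1]/q[2]+m["cy"]])
A={"red":(60,(264,183)),"green":(90,(259,198)),"blue":(120,(262,212)),"black":(-60,(315,187)),"orange":(-90,(318,202)),"yellow":(-120,(313,217))}
obs=[]
def blob(px,r,black=False):
    x,y=px;s=im[y-r:y+r+1,x-r:x+r+1].astype(float)
    w=np.clip(150-s.max(2),0,None) if black else np.clip(s.max(2)-s.min(2)-60,0,None)
    g=np.mgrid[-r:r+1,-r:r+1];return np.array([x+(g[1]*w).sum()/w.sum(),y+(g[0]*w).sum()/w.sum()])
for k,(a,px) in A.items():
    a=np.radians(a);obs.append((np.array([.064*np.cos(a),.075+.064*np.sin(a),.076]),blob(px,6,k=="black"),k))
obs.append((np.array([-.05,-.105,.088]),blob((373,230),13),"start"))
def w(p,l): c,s=np.cos(p[2]),np.sin(p[2]);return np.array([p[0]+c*l[0]-s*l[1],p[1]+s*l[0]+c*l[1],l[2]])
f=least_squares(lambda p:np.concatenate([proj(w(p,l))-o for l,o,_ in obs]),[.53,-.09,-.07],loss="soft_l1")
p=f.x;print("pose",p.round(4),"res",[(k,(proj(w(p,l))-o).round(1).tolist()) for l,o,k in obs])
print("dial",w(p,(0,.075,.07)).round(4),"start",w(p,(-.05,-.105,.088)).round(4))
for d in range(-60,151,30):
    a=np.radians(d);print(d,proj(w(p,(.046*np.cos(a),.075+.046*np.sin(a),.111))).round(1),end=" ")
cv2.imwrite("pics/crop.png",cv2.resize(im[140:260,240:410],None,fx=4.5,fy=4.5,interpolation=cv2.INTER_CUBIC))
E
python3 fit.py
```

```text
pose [ 0.5352 -0.0913 -0.1013] res [('red', [-0.1, -0.1]), ('green', [-0.1, 0.1]), ('blue', [-0.1, 0.0]), ('black', [0.1, -0.0]), ('orange', [0.1, -0.0]), ('yellow', [0.1, 0.1]), ('start', [0.1, 0.0])]
dial [ 0.5427 -0.0167  0.07  ] start [ 0.4748 -0.1907  0.088 ]
-60 [308.5 188.8] -30 [301.  180.1] 0 [290.1 176.2] 30 [278.7 178.3] 60 [270.  185.7] 90 [266.1 196.5] 120 [268.2 207.9] 150 [275.7 216.7]
```

View pics/crop.png

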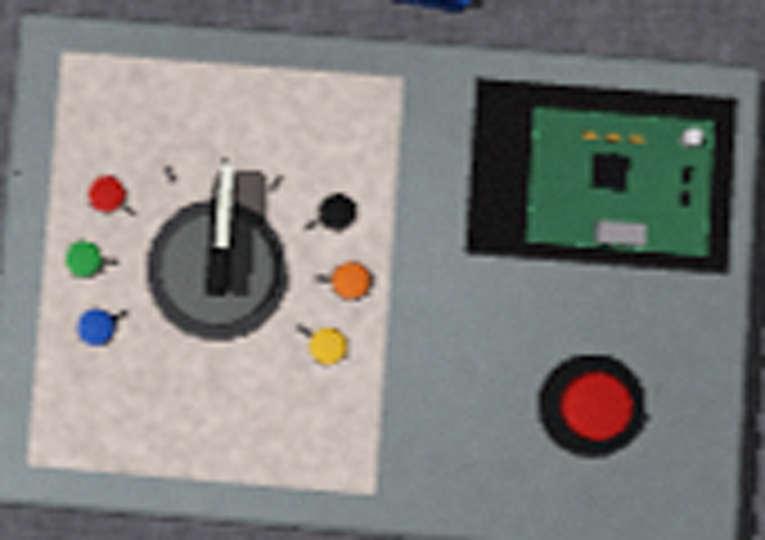

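The fit residuals are 0.1 px. The selector is at 0 and green is at +90°, so it needs three clicks anticlockwise. I'll travel with the fingers shut.

```bash
R='[{"delta_pos":[0.3,-0.2,0],"roll":0,"grip":1},{"delta_pos":[0.65,-0.45,0],"roll":0,"grip":1},{"delta_pos":[1,-0.7,0],"roll":0,"grip":1},{"delta_pos":[1,-0.7,0],"roll":0,"grip":1}]' ; unset R
python3 -m handwheel '[{"delta_pos":[0.3,-0.2,0],"roll":0,"grip":1},{"delta_pos":[0.65,-0.45,0],"roll":0,"grip":1},{"delta_pos":[1,-0.7,0],"roll":0,"grip":1},{"delta_pos":[1,-0.7,0],"roll":0,"grip":1}]' 20
python3 -m handwheel '[{"delta_pos":[0.3,-0.2,0],"roll":0,"grip":1},{"delta_pos":[0.65,-0.45,0],"roll":0,"grip":1},{"delta_pos":[1,-0.7,0],"roll":0,"grip":1},{"delta_pos":[1,-0.7,0],"roll":0,"grip":1}]'
python3 -m handwheel '[{"delta_pos":[0.3,-0.2,0],"roll":0,"grip":1},{"delta_pos":[0.65,-0.45,0],"roll":0,"grip":1},{"delta_pos":[1,-0.7,0],"roll":0,"grip":1},{"delta_pos":[1,-0.7,0],"roll":0,"grip":1}]'
python3 -m handwheel '[{"delta_pos":[0.3,-0.2,0],"roll":0,"grip":1},{"delta_pos":[0.65,-0.45,0],"roll":0,"grip":1},{"delta_pos":[1,-0.7,0],"roll":0,"grip":1},{"delta_pos":[1,-0.7,0],"roll":0,"grip":1}]'
python3 -m handwheel '[{"delta_pos":[0.3,-0.2,0],"roll":0.08,"grip":1},{"delta_pos":[0.65,-0.45,0],"roll":0.16,"grip":1},{"delta_pos":[1,-0.7,0],"roll":0.25,"grip":1},{"delta_pos":[1,-0.7,0],"roll":0.25,"grip":1},{"delta_pos":[1,-0.7,0],"roll":0.25,"grip":1}]'
```

```text
clock: 1.55
tcp_pos: [0.2494, -0.4746, 0.231]
tool_rot: [-3.138, -0.002, 0.293]
ft_force: [-0.5, -0.5, 0.8]
grip_width: 0.334
grip_force: 0.0
clock: 1.95
tcp_pos: [0.3249, -0.3801, 0.2313]
tool_rot: [-3.14, -0.001, 0.294]
ft_force: [-0.7, 0.3, -0.4]
grip_width: 0.001
grip_force: 0.0
clock: 2.35
tcp_pos: [0.401, -0.2855, 0.2314]
tool_rot: [-3.141, -0.001, 0.294]
ft_force: [-0.9, -0.3, -1.0]
grip_width: 0.0
grip_force: 0.0
clock: 2.75
tcp_pos: [0.4773, -0.1906, 0.2315]
tool_rot: [-3.142, -0.002, 0.293]
ft_force: [-0.7, -0.3, -0.8]
grip_width: 0.005
grip_force: 0.0
clock: 3.25
tcp_pos: [0.5507, -0.0978, 0.2311]
tool_rot: [3.141, 0.0, -0.1]
ft_force: [-0.2, 0.0, 0.3]
grip_width: -0.004
grip_force: 0.0
```

```bash
python3 -m handwheel '[{"delta_pos":[0.17,-0.44,0],"roll":0,"grip":1},{"delta_pos":[0.17,-0.44,0.4],"roll":0,"grip":1},{"delta_pos":[0.17,-0.44,0.8],"roll":0,"grip":1},{"delta_pos":[0.17,-0.44,1],"roll":0,"grip":1},{"delta_pos":[0.17,-0.44,1],"roll":0,"grip":1}]'
python3 - <<'E'
from h import *
im=read_camera("top");cv2.imwrite("pics/crop2.png",cv2.resize(im[140:260,240:410],None,fx=4.5,fy=4.5,interpolation=cv2.INTER_CUBIC))
s=read_camera("side");cv2.imwrite("pics/side2.png",cv2.resize(s[150:250,210:350],None,fx=5,fy=5,interpolation=cv2.INTER_CUBIC))
E
```

```text
clock: 3.75
tcp_pos: [0.5685, -0.0563, 0.1282]
tool_rot: [-3.142, 0.007, -0.103]
ft_force: [-0.4, -1.1, 0.7]
grip_width: -0.003
grip_force: 0.0
```

View pics/side2.png

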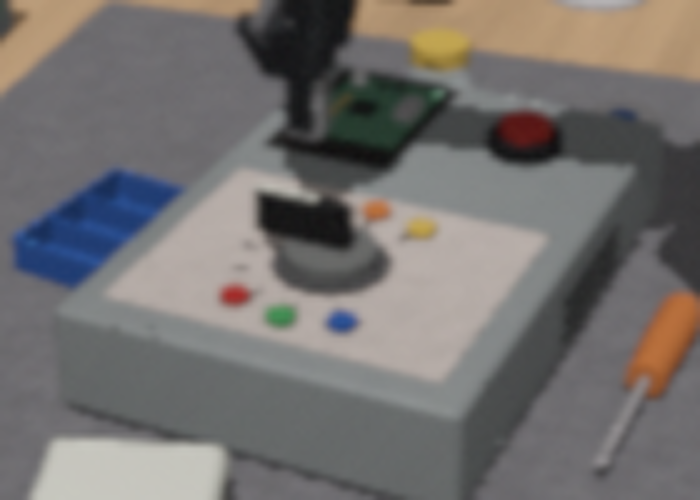

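The side view shows the shut fingers above the face, clear of the fin and on its start-button side. I'll descend beside it.

```bash
python3 -m handwheel '[{"delta_pos":[0,0,0.15],"roll":0,"grip":1},{"delta_pos":[0,0,0.3],"roll":0,"grip":1},{"delta_pos":[0,0,0.37],"roll":0,"grip":1},{"delta_pos":[0,0,0.37],"roll":0,"grip":1},{"delta_pos":[0,0,0.37],"roll":0,"grip":1}]'
python3 - <<'E'
from h import *
D=np.array([.5427,-.0167]);a=-.1013;p=np.array(status.get_obs()["tcp_pos"])[:2]-D
r,n=p@[np.cos(a),np.sin(a)],p@[-np.sin(a),np.cos(a)];print(r,n)
for t in (0,7,14,20,25,30,35,40,45,50,55,60,65,70,75,80,84):
    c,s=np.cos(np.radians(t)),np.sin(np.radians(t));d=.0195;R=.033
    print(t,round((R*c+d*s-r)*10,2),round(-(R*s-d*c-n)*10,2),round(-t/90,2))
E
```

```text
clock: 4.35
tcp_pos: [0.5728, -0.0552, 0.0954]
tool_rot: [3.141, -0.002, -0.103]
ft_force: [-0.8, -0.5, -0.5]
grip_width: -0.004
grip_force: 0.0
0.03380542659295942 -0.035233772804770594
0 -0.01 -0.16 0.0
7 0.01 -0.2 -0.08
14 0.03 -0.24 -0.16
20 0.04 -0.28 -0.22
25 0.04 -0.32 -0.28
30 0.05 -0.35 -0.33
35 0.04 -0.38 -0.39
40 0.04 -0.42 -0.44
45 0.03 -0.45 -0.5
50 0.02 -0.48 -0.56
55 0.01 -0.51 -0.61
60 -0.0 -0.54 -0.67
65 -0.02 -0.57 -0.72
70 -0.04 -0.6 -0.78
75 -0.06 -0.62 -0.83
80 -0.09 -0.64 -0.89
84 -0.11 -0.66 -0.93
```

```bash
python3 -m handwheel '[{"delta_pos":[0,-0.08,0],"roll":0,"grip":1},{"delta_pos":[0,-0.13,0],"roll":0,"grip":1},{"delta_pos":[0,-0.16,0],"roll":0,"grip":1},{"delta_pos":[0.01,-0.19,0],"roll":-0.05,"grip":1},{"delta_pos":[0.01,-0.21,0],"roll":-0.1,"grip":1},{"delta_pos":[0.03,-0.24,0],"roll":-0.16,"grip":1},{"delta_pos":[0.04,-0.28,0],"roll":-0.22,"grip":1},{"delta_pos":[0.04,-0.28,0],"roll":-0.22,"grip":1}]'
python3 - <<'E'
from h import *
im=read_camera("top");cv2.imwrite("pics/c3.png",np.vstack([cv2.resize(v,(750,290),interpolation=cv2.INTER_CUBIC) for v in (im[155:255,235:493],read_camera("side")[160:240,190:397])]))
print(lm("pointer_tip","top",.111),lm("pointer_tip","side",.111))
E
```

```text
clock: 5.15
tcp_pos: [0.5791, -0.0265, 0.0945]
tool_rot: [-3.141, -0.0, 0.244]
ft_force: [-0.0, -0.4, -0.1]
grip_width: -0.001
grip_force: 0.0
[] [([259.6, 190.2], 0.86, [0.5832, 0.0005])]
```

View pics/c3.png

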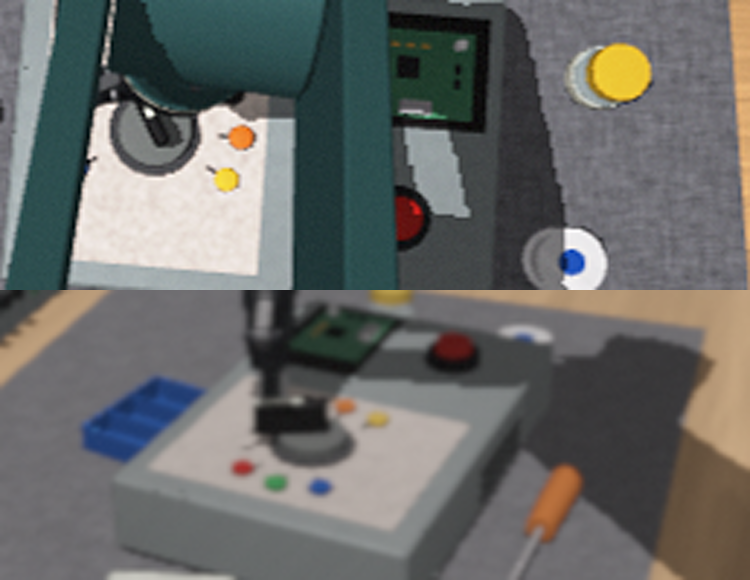

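The side view shows the fin pushed round to about 30°; the tip estimate matches (one click, no residual force). Next come the remaining two clicks.

```bash
python3 - <<'E'
from h import *
D=np.array([.5427,-.0167]);a=-.1013;o=status.get_obs();p=np.array(o["tcp_pos"])[:2];y=o["tool_rot"][2]
for t in (20,25,30,35,40,45,50,55,60,65,70,75,80,83):
    b=a+np.radians(t);q=D+.033*np.array([np.cos(b),np.sin(b)])+.0195*np.array([np.sin(b),-np.cos(b)])-p
    print(t,round(10*(q@[np.cos(y),np.sin(y)]),2),round(10*(q@[np.sin(y),-np.cos(y)]),2),round(-(b-y)/(np.pi/2),2))
E
```

```text
20 0.01 0.01 -0.0
25 0.02 -0.02 -0.06
30 0.03 -0.06 -0.12
35 0.04 -0.09 -0.17
40 0.05 -0.12 -0.23
45 0.06 -0.15 -0.28
50 0.06 -0.19 -0.34
55 0.06 -0.22 -0.39
60 0.05 -0.25 -0.45
65 0.05 -0.29 -0.5
70 0.04 -0.32 -0.56
75 0.02 -0.35 -0.62
80 0.01 -0.38 -0.67
83 -0.0 -0.4 -0.7
```

```bash
python3 -m handwheel '[{"delta_pos":[0.02,-0.02,0],"roll":-0.06,"grip":1},{"delta_pos":[0.03,-0.06,0],"roll":-0.12,"grip":1},{"delta_pos":[0.04,-0.09,0],"roll":-0.17,"grip":1},{"delta_pos":[0.05,-0.12,0],"roll":-0.23,"grip":1},{"delta_pos":[0.06,-0.15,0],"roll":-0.28,"grip":1},{"delta_pos":[0.06,-0.19,0],"roll":-0.34,"grip":1},{"delta_pos":[0.06,-0.19,0],"roll":-0.34,"grip":1}]'
python3 - <<'E'
from h import *
read_camera("side");print(lm("pointer_tip","side",.111))
D=np.array([.5427,-.0167]);a=-.1013
print([ (t,(D+.046*np.array([np.cos(a+np.radians(t)),np.sin(a+np.radians(t))])).round(4).tolist()) for t in (30,60,90)])
o=status.get_obs();p=np.array(o["tcp_pos"])[:2];y=o["tool_rot"][2]
for t in (55,60,65,70,75,80,83):
    b=a+np.radians(t);q=D+.033*np.array([np.cos(b),np.sin(b)])+.0195*np.array([np.sin(b),-np.cos(b)])-p
    print(t,round(10*(q@[np.cos(y),np.sin(y)]),2),round(10*(q@[np.sin(y),-np.cos(y)]),2),round(-(b-y)/(np.pi/2),2))
E
```

```text
clock: 6.05
tcp_pos: [0.5799, -0.0071, 0.0943]
tool_rot: [-3.141, 0.0, 0.777]
ft_force: [-0.4, 0.3, -0.3]
grip_width: -0.0
grip_force: 0.0
[([267.3, 215.0], 0.56, [0.5194, 0.1126]), ([262.3, 197.7], 0.53, [0.5614, 0.0368])]
[(30, [0.5847, 0.0022]), (60, [0.5696, 0.0206]), (90, [0.5474, 0.0291])]
55 0.01 -0.03 -0.05
60 0.03 -0.06 -0.11
65 0.04 -0.09 -0.17
70 0.04 -0.12 -0.22
75 0.05 -0.16 -0.28
80 0.05 -0.19 -0.33
83 0.05 -0.21 -0.37
```

```bash
python3 -m handwheel '[{"delta_pos":[0.01,-0.03,0],"roll":-0.05,"grip":1},{"delta_pos":[0.03,-0.06,0],"roll":-0.11,"grip":1},{"delta_pos":[0.04,-0.09,0],"roll":-0.17,"grip":1},{"delta_pos":[0.04,-0.12,0],"roll":-0.22,"grip":1},{"delta_pos":[0.05,-0.16,0],"roll":-0.28,"grip":1},{"delta_pos":[0.05,-0.19,0],"roll":-0.33,"grip":1},{"delta_pos":[0.05,-0.19,0],"roll":-0.33,"grip":1}]'
python3 - <<'E'
from h import *
s=read_camera("side");cv2.imwrite("pics/s4.png",cv2.resize(s[160:250,210:340],None,fx=5,fy=5,interpolation=cv2.INTER_CUBIC))
print(lm("pointer_tip","side",.111))
E
```

```text
clock: 6.85
tcp_pos: [0.5701, 0.0098, 0.0943]
tool_rot: [-3.141, -0.0, 1.294]
ft_force: [-0.1, -0.3, -0.4]
grip_width: 0.003
grip_force: 0.0
[([267.0, 201.4], 0.65, [0.5429, 0.0509]), ([235.7, 258.9], 0.59, [0.523, 0.2936])]
```

View pics/s4.png

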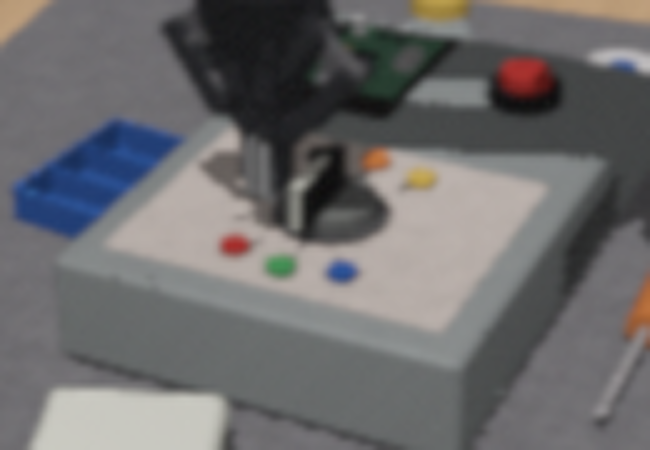

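The fin now points toward the green tab. I'll back off, lift and travel to a point above the start button.

```bash
python3 -m handwheel '[{"delta_pos":[0,0.1,0],"roll":0,"grip":1},{"delta_pos":[0,0.2,0],"roll":0,"grip":1},{"delta_pos":[0,0.2,-0.2],"roll":0,"grip":1},{"delta_pos":[0,0.2,-0.5],"roll":0,"grip":1},{"delta_pos":[0,0.2,-0.7],"roll":0,"grip":1},{"delta_pos":[0,0.2,-0.7],"roll":0,"grip":1}]'
python3 -m handwheel '[{"delta_pos":[-0.3,0,0],"roll":0,"grip":1},{"delta_pos":[-0.65,-0.1,0],"roll":0,"grip":1},{"delta_pos":[-1,-0.3,0],"roll":0,"grip":1},{"delta_pos":[-1,-0.3,0],"roll":0,"grip":1}]'
python3 -m handwheel '[{"delta_pos":[-0.3,0,0],"roll":0,"grip":1},{"delta_pos":[-0.65,-0.1,0],"roll":0,"grip":1},{"delta_pos":[-1,-0.26,0],"roll":0,"grip":1},{"delta_pos":[-1,-0.26,0],"roll":0,"grip":1},{"delta_pos":[-1,-0.26,0],"roll":0,"grip":1}]'
cat > g.py <<'E'
from h import *
o=status.get_obs();p=np.array(o["tcp_pos"]);y=o["tool_rot"][2];q=np.array([.4748,-.1907])-p[:2]
print(p.round(4),"shift",round(10*(q@[np.cos(y),np.sin(y)]),3),round(10*(q@[np.sin(y),-np.cos(y)]),3),o["ft_force"])
E
python3 - <<'E'
import g
from h import *
a,b=read_camera("side"),read_camera("top")
print(lm("pointer_tip","side",.111),lm("pointer_tip","top",.111))
cv2.imwrite("pics/s5.png",np.hstack([cv2.resize(v,(400,400),interpolation=cv2.INTER_CUBIC) for v in (a[140:260,220:340],b[140:260,240:360])]))
E
```

```text
clock: 7.55
tcp_pos: [0.5932, 0.0036, 0.1675]
tool_rot: [3.135, -0.001, 1.294]
ft_force: [-0.2, 0.3, -0.1]
grip_width: 0.003
grip_force: 0.0
clock: 7.95
tcp_pos: [0.53, -0.0862, 0.1629]
tool_rot: [-3.137, 0.001, 1.292]
ft_force: [-0.1, 0.4, -0.4]
grip_width: 0.002
grip_force: 0.0
clock: 8.45
tcp_pos: [0.4815, -0.1733, 0.1638]
tool_rot: [-3.141, -0.001, 1.293]
ft_force: [-0.0, 0.6, 1.5]
grip_width: -0.002
grip_force: 0.0
[ 0.4815 -0.1733  0.1638] shift -0.186 -0.017 [-0.00524867  0.57669804  1.5303993 ]
[([268.7, 200.0], 0.52, [0.5412, 0.0426])] [([265.8, 199.0], 0.82, [0.5423, 0.0298])]
```

View pics/s5.png

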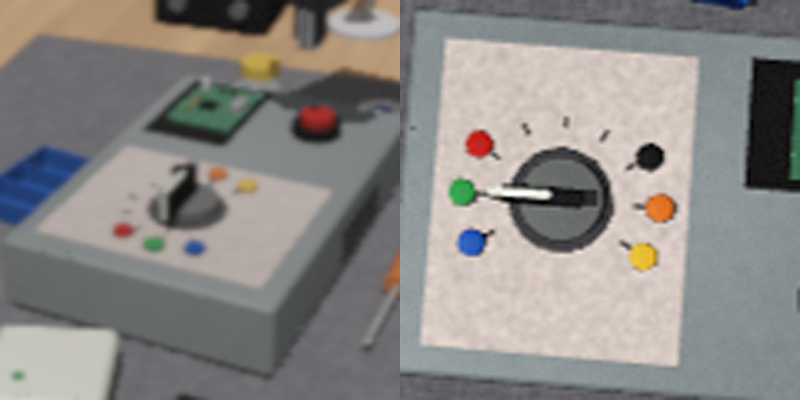

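The top view shows the fin at rest, pointing exactly at the green tab. Next I'll move over the start button and go down to just above it.

```bash
python3 -m handwheel '[{"delta_pos":[-0.19,-0.02,0],"roll":0,"grip":1},{"delta_pos":[-0.19,-0.02,0.3],"roll":0,"grip":1},{"delta_pos":[-0.19,-0.02,0.55],"roll":0,"grip":1},{"delta_pos":[-0.19,-0.02,0.66],"roll":0,"grip":1},{"delta_pos":[-0.19,-0.02,0.66],"roll":0,"grip":1},{"delta_pos":[-0.19,-0.02,0.66],"roll":0,"grip":1}]'
python3 g.py
```

```text
clock: 9.25
tcp_pos: [0.4749, -0.1904, 0.0987]
tool_rot: [3.141, -0.0, 1.296]
ft_force: [0.4, 0.1, -0.0]
grip_width: 0.0
grip_force: 0.0
[ 0.4749 -0.1904  0.0987] shift -0.003 -0.0 [ 0.39971021  0.11490284 -0.0090466 ]
```

```bash
python3 -m handwheel '[{"delta_pos":[0,0,0.06],"roll":0,"grip":1},{"delta_pos":[0,0,0.1],"roll":0,"grip":1},{"delta_pos":[0,0,0.13],"roll":0,"grip":1},{"delta_pos":[0,0,0.15],"roll":0,"grip":1},{"delta_pos":[0,0,0.16],"roll":0,"grip":1},{"delta_pos":[0,0,0.16],"roll":0,"grip":1},{"delta_pos":[0,0,0.16],"roll":0,"grip":1}]'
```

```text
clock: 9.95
tcp_pos: [0.4756, -0.1912, 0.0856]
tool_rot: [3.138, 0.001, 1.295]
ft_force: [-4.7, 4.9, 32.7]
grip_width: 0.0
grip_force: 16.3
```

```bash
python3 - <<'E'
from h import *
for i in range(3):
    s=read_camera("side");o=status.get_obs();print(np.round(o["tcp_pos"],4),np.round(o["ft_force"],1),np.round(o["wrist_torque"],2),o["grip_force"])
cv2.imwrite("pics/s6.png",cv2.resize(s[120:220,270:370],None,fx=6,fy=6,interpolation=cv2.INTER_CUBIC))
E
```

```text
[ 0.4756 -0.1912  0.0856] [-4.1  4.4 32.3] [0.7  0.88 0.03] 16.27458759234287
[ 0.4756 -0.1912  0.0855] [-5.6  4.  32.9] [ 0.72  0.84 -0.03] 16.264691774267703
[ 0.4756 -0.1912  0.0856] [-4.7  4.3 33.7] [ 0.65  0.8  -0.01] 16.2591344921384
```

View pics/s6.png

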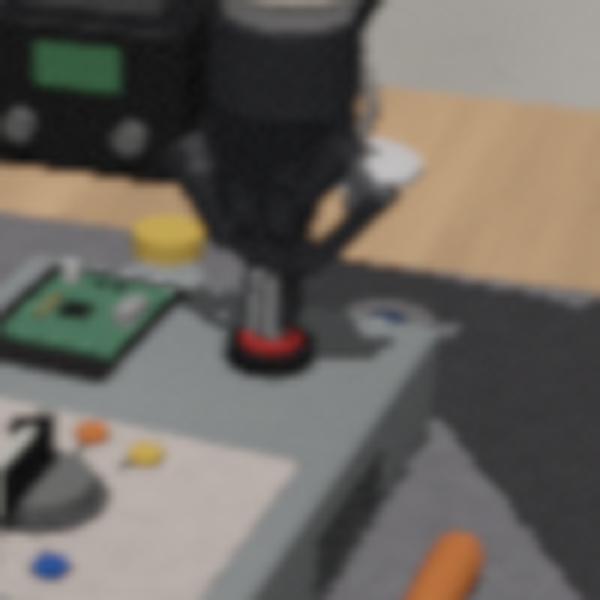

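The red cap looks flush with the collar. The 33 N is far beyond the 5 N spring, so the button is at its stop. I'll lift straight up.

```bash
python3 -m handwheel '[{"delta_pos":[0,0,-0.08],"roll":0,"grip":1},{"delta_pos":[0,0,-0.2],"roll":0,"grip":1},{"delta_pos":[0,0,-0.5],"roll":0,"grip":1},{"delta_pos":[0,0,-0.9],"roll":0,"grip":1},{"delta_pos":[0,0,-1],"roll":0,"grip":1},{"delta_pos":[0,0,-1],"roll":0,"grip":1},{"delta_pos":[0,0,-1],"roll":0,"grip":1}]'
python3 - <<'E'
from h import *
s=read_camera("side");t=read_camera("top")
print(lm("pointer_tip","top",.111))
cv2.imwrite("pics/s7.png",np.hstack([cv2.resize(v,(400,400),interpolation=cv2.INTER_CUBIC) for v in (s[120:220,270:370],t[140:260,240:360])]))
E
```

```text
clock: 10.8
tcp_pos: [0.4734, -0.1903, 0.1816]
tool_rot: [-3.14, -0.0, 1.295]
ft_force: [-0.7, -0.1, -0.7]
grip_width: -0.002
grip_force: 0.0
[([263.5, 196.7], 0.59, [0.5472, 0.0344]), ([207.3, 183.6], 0.59, [0.5768, 0.1507])]
```

View pics/s7.png

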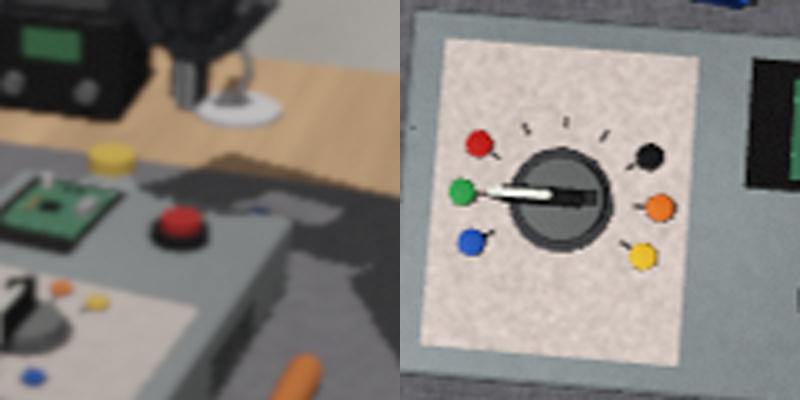

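The button is back up, the selector rests on green, and the arm is clear.

```bash
python3 -c "
from bench import ticket;print(ticket.job_done())"
```

```text
the job is handed in; nothing more can be done
None
```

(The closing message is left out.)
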